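# Crisscross tightening of a soil respiration chamber lid

## Task

The lid of the soil respiration chamber lies loose on its gasket: tighten its four orange T-bar knobs clockwise in crisscross order, always going to the diagonally opposite knob next. First bring all four evenly just snug (about 0.5 newton metre; they run freely at 0.42), then go round crisscross again and finish each at about 0.65 newton metre, so that the lid seats flat with even pressure and none is overtightened. Don't press or bump the lid, and leave the things around the chamber where they are.

Things in the scene. Friction and masses are not known exactly. Their poses are not given: they have to be found in the camera images.
- chamber: Soil respiration chamber: a squat clear box with grey base and grey top flange, 170 x 170 mm and 90 mm high, standing fast. Origin at the centre of its underside, z up; its front, with two brass hose barbs, looks to its own -x. Its four knobs stand 62 mm from its middle along both x and y: A at (-x,+y), B at (-x,-y), C at (+x,-y), D at (+x,+y), so A is diagonally opposite C, and B opposite D.
- lid: Clear acrylic lid, 170 x 170 x 10 mm, loose on a black rubber gasket on the chamber's top flange. Origin at the centre of its underside, 95 mm above the table; axes as the chamber's. A brass gas port (22 mm wide, 16 mm high) stands at the middle of its top. It sinks less than 1 mm when tightened.
- knob_a: Orange T-bar knob A on a stud. Grip bar 50 mm long (its x axis), 14 mm thick (y), 26 mm high. Origin: middle of the bar, on the upright turning axis, 33 to 34 mm above the lid's top. Under the bar a 14 mm thick neck, and a 30 mm wide foot 5 mm high over a 34 mm black rubber washer worn to its own unknown height, 1 to 4 mm. Clockwise from above tightens; it sinks 4.8 mm per radian.
- knob_b: Knob B, same kind, size and axes as knob A. Self-locking quick-lead thread (30 mm per turn) with a locking insert: while slack it turns at 0.42 N m, and it stays where it is left. Each knob starts slack by its own unknown 0 to 0.85 rad. Once its foot bears on the washer the torque rises, first by 0.3, later by 0.45 N m per radian, in step with its pressure on the lid.
- knob_c: Knob C, same kind, size and axes as knob A. Torques: 0.42 N m free, about 0.5 snug, 0.65 finished, over 0.85 overtightened. The bar is rubber-bushed on its foot: it gives 0.2 rad per N m before the foot turns and springs back as much when let go; held still after a short slow turn (0.06 rad), it still shows nearly the turning torque, after a big quick one some 0.1 less.
- knob_d: Knob D, same kind, size and axes as knob A. Tightening any knob eases each of its two neighbours by about a seventh of its own rise (gasket and lid give). Pressing down on a knob by 10 N makes it turn 0.05 N m easier.
- mark_a (a point): White dot on top of one end of knob A's bar, 20 mm from the turning axis along the bar (the knob's +x): shows how far the knob has been turned.
- mark_b (a point): White dot on top of one end of knob B's bar, 20 mm from the turning axis along the bar (the knob's +x): shows how far the knob has been turned.
- mark_c (a point): White dot on top of one end of knob C's bar, 20 mm from the turning axis along the bar (the knob's +x): shows how far the knob has been turned.
- mark_d (a point): White dot on top of one end of knob D's bar, 20 mm from the turning axis along the bar (the knob's +x): shows how far the knob has been turned.
- tea_bottle: Bottle of tea, 64 mm wide, 200 mm high, loose. Origin at the centre of its foot.
- soil_tray: Open clear plastic tray with dark soil, 105 x 165 mm, 40 mm high, loose. Origin at the centre of its underside.
- loupe: Hand magnifier lying flat: 60 mm round black rim, 12 mm high, and a 90 mm black handle along its -x. Origin at the centre of the lens, underneath. Loose.
- specimen_jar: Small clear jar with red cap, 52 mm wide, 65 mm high, loose. Origin at the centre of its foot.

How it is judged:
By the outcome, as a careful person would: the job done as asked, in the order asked, and still so for the second after the job is handed in, with the robot touching nothing.
It also fails if it takes over 72 s, if anything falls off the work surface, if the arm or the gripper's body presses on something with over 40 N, if the wrist force passes 120 N, or if a joint passes its speed limit or range.

## Robot

A 6-joint arm with a two-finger parallel gripper is mounted at the origin on the work surface. World frame = base frame: x ahead of the robot, y to its left, z up, the work surface at z = 0. Lengths are in m, angles in degrees, forces in N, time in s.
With the tool pointing down it reaches from about 0.325 to 0.775 m from the base axis. Payload 5.5 kg.
Tool frame: the origin (TCP) lies at the centre of the arm's flange, where the gripper is bolted on; the fingertips stand 182 mm ahead of it and the grasp point (between the pads) lies 163 mm ahead of it; z points along the fingers, y is the line along which they close (so a half turn about z gives the same grasp; the last joint's range is limited). The gripper opens to 88 mm and grips with 3 to 60 N. Pads are 20 mm wide; open, the fingers measure 115 mm over their backs; the gripper's body (75 mm by 178 mm) begins 61 mm behind the grasp point.
Start: joints at [-78.707, 5.22, 70.514, -0, 104.267, -3.249], TCP at [0.151, -0.581, 0.405] pointing down, gripper open.
Joint ranges: [-164.24, 164.24], [-49.07, 125.15], [9.68, 141.18], [-86.29, 266.29], [3.28, 154.24], [-151.56, 151.56]. Speed limits (degrees/s): [147.25, 147.25, 172.46, 180, 180, 180].

## Interface

Orientations are given as [roll, pitch, yaw] about the fixed x, y, z axes, in that order (R = Rz(yaw) Ry(pitch) Rx(roll)).
In Python, from station import r gives the robot as it stands. The module is installed in compiled form; this text tells all that it offers. Calls block until the motion is done:
- r.reach(position, orientation): joint-space move of the TCP to a pose.
- r.servo_line(position, rotation=None, speed=0.15): straight line of the TCP; rotation=None keeps the orientation; speed is the mean speed in m/s.
- r.move_joints(angles): joint-space move.
- r.let_go() and r.grab(squeeze=None): open the fingers fully, or close them until they stop; squeeze is the grip in N (None keeps the last).
- r.wait(seconds).
- r.inverse_kinematics(position, orientation): joint angles nearest the present ones, or None.
- r.sense(): the state.
- r.snapshot(name): name is "scene" or "top"; returns a dict with "frame" (420x560x3 uint8, red, green, blue), "fx", "fy", "cx", "cy" (pixels), "dist_coeffs" ([k1, k2, p1, p2, k3] as OpenCV has them; the pictures are not rectified), "R" (3x3) and "t" (3): a world point X has camera coordinates R X + t. Camera axes: x right, y down, z forward; pixel columns grow to the right and rows downward; lengths in m; the calibration is good to about 2 mm. A picture is of the moment at which its call begins. There is no depth.
A pose or a line that the arm cannot do raises r.IKError and nothing moves.
- r.hand_in(): hands the job in; it is judged then, once.
The state is a dict: "clock": time; "joints": joint angles; "joint_vel": joint speeds; "joint_torque": joint torques, N m; "tcp_pos": TCP position; "orientation": TCP orientation; "contact_force": force on the tool from outside, world axes, zero at the start; "torque": the same for the moment, N m; "opening": finger opening in m; "gripper_force": force on a finger pad.
Only numpy, scipy, OpenCV 4.12 (cv2) and the standard library are available. Lean on these libraries where they do the work, as an engineer would, in place of code of your own. Each camera call takes 0.05 s, during which the arm holds its last target. There are 200 camera calls.

## Working session

There is one attempt and no reset: what is moved stays moved. The work goes in short steps, each a Python script; the robot and the scene stay as the last script left them, time stands still between calls to the robot, and variables do not carry over. Pictures are saved under pics/ and viewed, at most 10 in all, crops included, and the job is handed in when it is done.

```bash
mkdir -p pics; python3 - <<'E'
from station import r
import cv2,numpy as np
for n in("scene","top"):
    s=r.snapshot(n); cv2.imwrite(f"pics/{n}0.png",s["frame"][:,:,::-1])
    C=-np.array(s["R"]).T@np.array(s["t"]); print(n,C.round(3),s["fx"],s["cx"],s["cy"],np.round(s["R"],3).tolist(),s["dist_coeffs"])
print(r.sense())
E
```

```text
scene [ 0.93  -0.466  1.057] 449.0279330976734 274.2991724256745 218.11209617910458 [[0.831, 0.556, 0.005], [0.478, -0.711, -0.515], [-0.283, 0.431, -0.857]] [-0.03848404  0.          0.          0.          0.        ]
top [0.403 0.024 1.412] 485.4094202672978 273.90421171326733 210.05090191245984 [[0.006, -1.0, 0.005], [-0.988, -0.007, -0.157], [0.157, -0.004, -0.988]] [0.01440057 0.         0.         0.         0.        ]
{'clock': 0.1, 'joints': array([-7.87080671e+01,  5.25921038e+00,  7.05746023e+01, -2.30783846e-04,
        1.04266639e+02, -3.24908763e+00]), 'joint_vel': array([-0.06370976, -0.10090063, -0.11055078, -0.06169213, -0.07453969,
        0.04226827]), 'joint_torque': array([ 2.96266553e-03, -4.47859919e+01, -4.07568383e+01,  7.00884475e-02,
        2.84555816e-02, -1.06563750e-04]), 'tcp_pos': array([ 0.15064797, -0.58083619,  0.40361905]), 'orientation': array([-1.79899697e+02, -5.46987007e-03,  1.45409591e+01]), 'contact_force': array([-0.25448778,  0.15404241, -0.57337878]), 'torque': array([ 0.01911194, -0.01226089,  0.02650653]), 'gripper_force': 0.0, 'opening': 0.08800217143622131}
```

View pics/top0.png

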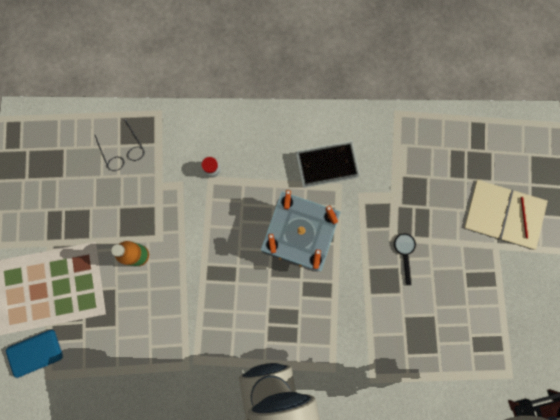

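View pics/scene0.png

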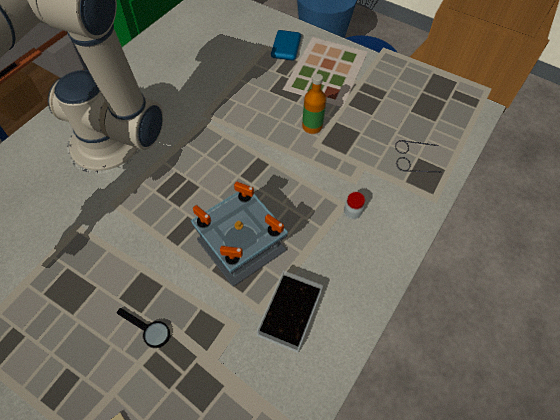

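```bash
cat > h.py <<'E'
from station import r
import cv2,numpy as np
def ray(s,px,z):
    K=np.array([[s["fx"],0,s["cx"]],[0,s["fy"],s["cy"]],[0,0,1]])
    u=cv2.undistortPoints(np.array(px,float).reshape(-1,1,2),K,np.array(s["dist_coeffs"])).reshape(-1,2)
    R=np.array(s["R"]);t=np.array(s["t"]);C=-R.T@t
    d=np.c_[u,np.ones(len(u))]@R
    return C+d*((z-C[2])/d[:,2])[:,None]
def knobs(s,box):
    x0,y0,x1,y1=box; f=s["frame"]
    h=cv2.cvtColor(f,cv2.COLOR_RGB2HSV); m=((h[...,0]<14)&(h[...,1]>170)&(h[...,2]>90)).astype(np.uint8)
    M=np.zeros_like(m);M[y0:y1,x0:x1]=m[y0:y1,x0:x1]
    n,l,st,c=cv2.connectedComponentsWithStats(M)
    out=[]
    for i in range(1,n):
        if st[i,4]>12:
            P=ray(s,np.argwhere(l==i)[:,::-1],.15)[:,:2]; w,v=np.linalg.eigh(np.cov(P.T))
            out.append((c[i].round(1),st[i,4],P.mean(0).round(4),np.degrees(np.arctan2(v[1,1],v[0,1])).round(1)))
    return out
E
python3 - <<'E'
from h import *
B={"scene":(180,170,300,275),"top":(250,180,350,280)}
ims=[]
for n in B:
    s=r.snapshot(n); x0,y0,x1,y1=B[n]
    for k in knobs(s,B[n]): print(n,*k)
    ims.append(cv2.resize(s["frame"][y0:y1,x0:x1,::-1],(400,400 if n=="top" else 350),interpolation=cv2.INTER_CUBIC))
ims[0]=cv2.copyMakeBorder(ims[0],0,50,0,0,0)
cv2.imwrite("pics/c1.png",np.hstack(ims))
E
```

```text
scene [243.  188.9] 172 [0.5208 0.0165] 175.2
scene [200.5 214. ] 145 [ 0.4795 -0.0981] 163.0
scene [273.4 223.1] 173 [ 0.6368 -0.0225] 164.8
scene [229.9 251.5] 186 [ 0.5966 -0.1391] -162.2
top [287.  201.4] 70 [ 0.6267 -0.0155] 173.4
top [332.  215.7] 67 [ 0.5891 -0.1339] -152.1
top [272.1 244.6] 72 [0.5121 0.023 ] -170.2
top [316.4 260.5] 71 [ 0.4715 -0.092 ] 172.6
```

View pics/c1.png

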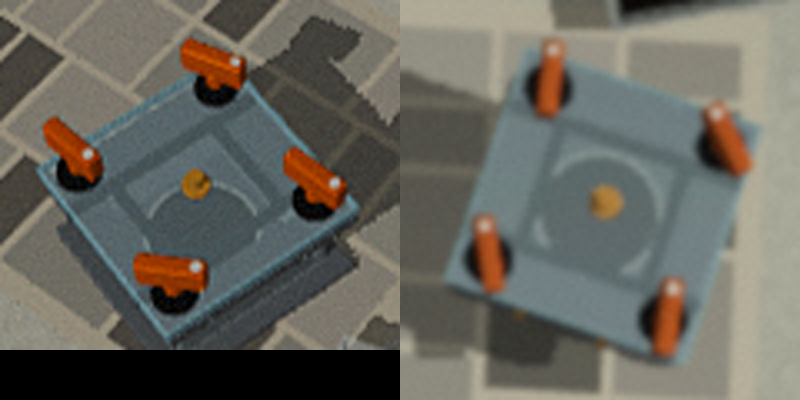

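The crops show the brass barbs on the side facing the robot (top crop 518,315 and 600,340). So A is at the lower left, B lower right, C upper right and D upper left in the top view, and each white dot is on the bar's far (+x) end.

```bash
cat >> h.py <<'E'
import json,os
c0=np.array([.552,-.055]); yw=np.radians(-19.1); Rz=np.array([[np.cos(yw),-np.sin(yw)],[np.sin(yw),np.cos(yw)]])
L={"A":(-1,1),"B":(-1,-1),"C":(1,-1),"D":(1,1)}
ST="st.json"
st=json.load(open(ST)) if os.path.exists(ST) else {"off":[0,0],"ang":{"A":9.8,"B":-7.4,"C":27.9,"D":-6.6},"dz":dict.fromkeys("ABCD",0.0)}
def save(): json.dump(st,open(ST,"w"))
def xy(k): return c0+np.array(st["off"])+Rz@(np.array(L[k])*.062)
ZG,ZH=.3045,.352
def ori(a): return [180,0,(a+180+180)%360-180]
def rep(tag=""):
    s=r.sense(); print(tag,"t%.2f"%s["clock"],"p",np.round(s["tcp_pos"],4),"yaw%.1f"%s["orientation"][2],"F",s["contact_force"].round(1),"Mz%.3f"%s["torque"][2],"op%.4f"%s["opening"]); return s
def approach(k):
    p=xy(k); r.reach([*p,ZH],ori(st["ang"][k])); r.servo_line([*p,ZG+st["dz"][k]],speed=.12)
    s=rep("down "+k); r.grab(60); return rep("grip "+k)
E
python3 - <<'E'
from h import *
p=xy("A"); print(p, r.inverse_kinematics([*p,ZH],ori(st["ang"]["A"])))
approach("A")
a=st["ang"]["A"]
for i in range(3):
    a-=3.4; r.servo_line([*p,ZG],ori(a)); rep("turn")
st["ang"]["A"]=a; save()
E
```

```text
[0.51370068 0.02387434] [  -1.12995974   -8.28268959   89.10388531    0.           99.17880428
 -100.92995974]
down A t3.25 p [0.5137 0.0237 0.3046] yaw-170.2 F [-0.8 -0.3  0.5] Mz0.022 op0.0881
grip A t4.38 p [0.5138 0.0236 0.3045] yaw-170.2 F [-0.1 -3.1 -0.6] Mz-0.003 op0.0135
turn t4.62 p [0.5137 0.0237 0.3045] yaw-173.5 F [ 1.  -3.  -0.2] Mz0.226 op0.0133
turn t4.88 p [0.5137 0.0238 0.3044] yaw-176.8 F [ 0.2 -2.2 -1. ] Mz0.385 op0.0137
turn t5.12 p [0.5137 0.024  0.3042] yaw179.8 F [ 1.5 -1.8 -2.4] Mz0.417 op0.0136
```

```bash
cat >> h.py <<'E'
def tighten(k,target,turned,tau,foot0):
    """turned: rad since grip with relaxed bar; foot0: foot angle already done"""
    p=xy(k); a=st["ang"][k]
    for i in range(30):
        if tau>=target-.006: break
        step=.09 if (tau<.445 and target<.6) else float(np.clip((target-tau)/.4,.015,.065))
        turned+=step; a-=np.degrees(step)
        foot=foot0+max(0,turned-.2*min(max(tau+.02,.42),target))
        r.servo_line([*p,ZG-.0048*foot],ori(a))
        s=r.sense(); tau=np.mean([r.sense()["torque"][2] for _ in range(3)])
        print("t%.2f turned%.3f foot%.3f tau%.3f F%s"%(s["clock"],turned,foot,tau,s["contact_force"].round(1)))
    foot=foot0+max(0,turned-.2*tau)
    st["ang"][k]=a+np.degrees(.2*tau); st["dz"][k]=-.0048*foot; st.setdefault("foot",{})[k]=foot
    r.let_go(); rep("rel"); save()
    r.servo_line([*p,ZH],speed=.15); rep("up")
E
python3 - <<'E'
from h import *
tighten("A",.52,3*np.radians(3.4),.417,0)
E
```

```text
t5.38 turned0.268 foot0.181 tau0.398 F[ 2.1  0.6 -2.4]
t5.62 turned0.358 foot0.274 tau0.370 F[ 2.   3.7 -0.8]
t5.88 turned0.448 foot0.364 tau0.376 F[ 2.6  4.1 -2.5]
t6.12 turned0.538 foot0.454 tau0.353 F[ 2.5  6.  -1.9]
t6.38 turned0.628 foot0.544 tau0.434 F[ 3.   7.2 -0.4]
t6.62 turned0.718 foot0.627 tau0.396 F[ 3.   7.3 -0.7]
t6.88 turned0.808 foot0.724 tau0.429 F[ 4.   9.  -2.1]
t7.12 turned0.898 foot0.808 tau0.540 F[ 4.2  9.2 -0.9]
rel t8.33 p [0.5137 0.0239 0.3006] yaw138.4 F [ 0.1 -0.4  0. ] Mz0.023 op0.0877
up t8.82 p [0.5137 0.0239 0.3519] yaw138.3 F [-0.1 -0.3 -0.1] Mz-0.029 op0.0879
```

```bash
sed -i 's/step=.09 if (tau<.445 and target<.6) else .*/step=.06 if tau<target-.03 else float(np.clip((target-tau)\/.4,.02,.06))/; s/tau=np.mean(\[r.sense.*/tau=reads(s)/' h.py
cat >> h.py <<'E'
def reads(s):
    v=[s["torque"][2]]
    if v[0]>.40:
        for _ in range(4): r.wait(.03); v.append(r.sense()["torque"][2])
        print("  ",np.round(v,3),end=" ")
    return float(np.mean(v))
st["off"]=[.0018,.0002]; save()
E
python3 - <<'E'
from h import *
approach("C"); tighten("C",.515,0,0,0)
E
```

```text
down C t10.69 p [ 0.5921 -0.1335  0.3046] yaw-152.1 F [0.2 0.3 0.3] Mz-0.003 op0.0877
grip C t11.82 p [ 0.5923 -0.1342  0.3045] yaw-152.1 F [ 3.3 -3.9 -2.3] Mz-0.120 op0.0134
t12.07 turned0.060 foot0.000 tau0.101 F[ 2.7 -4.  -1.2]
t12.32 turned0.120 foot0.036 tau0.361 F[ 3.5 -4.3 -1.5]
t12.57 turned0.180 foot0.096 tau0.388 F[ 3.1 -4.4 -1.4]
   [0.414 0.393 0.423 0.393 0.362] t12.82 turned0.240 foot0.156 tau0.397 F[ 3.2 -4.  -0.5]
t13.20 turned0.300 foot0.216 tau0.348 F[ 3.9 -3.4 -0.4]
t13.45 turned0.360 foot0.276 tau0.381 F[ 3.9 -3.  -0.8]
t13.70 turned0.420 foot0.336 tau0.373 F[ 3.8 -2.7  0.5]
t13.95 turned0.480 foot0.396 tau0.393 F[ 4.3 -2.2  0.5]
   [0.409 0.339 0.375 0.383 0.367] t14.20 turned0.540 foot0.456 tau0.375 F[ 4.6 -0.3  0.1]
t14.58 turned0.600 foot0.516 tau0.366 F[5.8 1.1 0.6]
t14.83 turned0.660 foot0.576 tau0.360 F[4.6 1.2 0.9]
   [0.426 0.4   0.395 0.424 0.389] t15.08 turned0.720 foot0.636 tau0.407 F[ 4.8  0.5 -0.7]
   [0.419 0.399 0.431 0.383 0.374] t15.47 turned0.780 foot0.695 tau0.401 F[5.9 2.5 0.9]
   [0.429 0.471 0.354 0.455 0.439] t15.85 turned0.840 foot0.756 tau0.430 F[4.6 1.6 1.2]
   [0.437 0.449 0.46  0.471 0.438] t16.23 turned0.900 foot0.810 tau0.451 F[4.  2.8 1.7]
   [0.479 0.47  0.478 0.503 0.487] t16.62 turned0.960 foot0.866 tau0.483 F[4.6 2.9 2.4]
   [0.466 0.539 0.456 0.454 0.503] t17.00 turned1.020 foot0.919 tau0.484 F[4.7 3.1 1.4]
   [0.506 0.491 0.487 0.523 0.496] t17.38 turned1.080 foot0.979 tau0.501 F[5.9 2.9 2.4]
   [0.56  0.544 0.581 0.526 0.516] t17.77 turned1.116 foot1.013 tau0.545 F[5.2 3.1 2.6]
rel t19.11 p [ 0.5921 -0.1337  0.2997] yaw144.0 F [-0.1  0.4 -0.2] Mz0.015 op0.0882
up t19.61 p [ 0.5921 -0.1337  0.3519] yaw144.0 F [-0.1 -0.   0.1] Mz0.011 op0.0879
```

```bash
cat >> h.py <<'E'
def tighten(k,target,turned,tau,foot0,slope=.3,step=.06,z0=None,off=.035):
    """target = true torque; reading + off = true after constant short steps"""
    p=xy(k); a=st["ang"][k]; H=[]; est=0; z0=ZG if z0 is None else z0
    for i in range(30):
        turned+=step; a-=np.degrees(step)
        foot=foot0+max(0,turned-.2*min(max(est,.42),target))
        r.servo_line([*p,z0-.0048*foot],ori(a))
        s=r.sense(); v=[s["torque"][2]]
        if v[0]>.37 or len(H)>2 and H[-1][1]>.40:
            for _ in range(4): r.wait(.02); v.append(r.sense()["torque"][2])
        H.append((turned,np.mean(v)+off))
        g=[(t,y) for t,y in H[-3:] if y>.40 and t>.15]
        est=np.mean([y+slope*(turned-t) for t,y in g]) if (g and H[-1][1]>.435) else H[-1][1]
        print("t%.2f turned%.3f read+off %.3f est%.3f n%d F%s"%(s["clock"],turned,H[-1][1],est,len(g),s["contact_force"].round(1)))
        if len(g)>=2 and est>=target-slope*step/2: break
    tau=est
    foot=foot0+max(0,turned-.2*tau)
    st["ang"][k]=a+np.degrees(.2*tau); st["dz"][k]=-.0048*foot; st.setdefault("foot",{})[k]=foot; st.setdefault("tau",{})[k]=tau
    r.let_go(); save(); r.servo_line([*p,ZH],speed=.2); rep("up")
E
python3 - <<'E'
from h import *
approach("B"); tighten("B",.515,0,0,0)
E
```

```text
down B t20.73 p [ 0.4753 -0.0933  0.3043] yaw172.6 F [0.6 1.2 0.2] Mz-0.002 op0.0879
grip B t21.85 p [ 0.4749 -0.093   0.3045] yaw172.6 F [0.1 0.5 0.1] Mz0.017 op0.0138
t22.10 turned0.060 read+off 0.267 est0.267 n0 F[-0.1  1.3  0.4]
t22.35 turned0.120 read+off 0.444 est0.444 n0 F[0.1 2.2 0.5]
t22.67 turned0.180 read+off 0.420 est0.420 n1 F[-0.5  3.7  1. ]
t22.98 turned0.240 read+off 0.405 est0.405 n2 F[1.6 5.9 0.1]
t23.30 turned0.300 read+off 0.433 est0.433 n3 F[0.4 5.6 1. ]
t23.62 turned0.360 read+off 0.446 est0.446 n3 F[1.6 6.5 1. ]
t23.93 turned0.420 read+off 0.423 est0.423 n3 F[1.5 6.8 0.6]
t24.25 turned0.480 read+off 0.439 est0.454 n3 F[2.2 6.9 0.3]
t24.57 turned0.540 read+off 0.442 est0.453 n3 F[2.8 6.9 0.7]
t24.88 turned0.600 read+off 0.431 est0.431 n3 F[3.  7.3 0. ]
t25.20 turned0.660 read+off 0.406 est0.406 n3 F[2.7 8.  1.5]
t25.52 turned0.720 read+off 0.430 est0.430 n3 F[2.9 8.4 0.1]
t25.83 turned0.780 read+off 0.435 est0.435 n3 F[ 3.6  7.9 -0.1]
t26.15 turned0.840 read+off 0.434 est0.434 n3 F[ 4.7  8.8 -0. ]
t26.47 turned0.900 read+off 0.468 est0.464 n3 F[5.  9.3 0.3]
t26.78 turned0.960 read+off 0.473 est0.476 n3 F[ 5.6  9.3 -0.2]
t27.10 turned1.020 read+off 0.499 est0.498 n3 F[ 5.5  9.3 -1. ]
t27.42 turned1.080 read+off 0.515 est0.514 n3 F[5.2 9.5 0. ]
up t29.10 p [ 0.4751 -0.0931  0.3528] yaw110.7 F [-0.1  0.1  0.2] Mz0.033 op0.0879
```

```bash
python3 - <<'E'
from h import *
approach("D"); tighten("D",.515,0,0,0,off=.03)
print(st)
E
```

```text
down D t30.52 p [ 0.6324 -0.0168  0.3049] yaw173.4 F [ 0.3 -0.1  0.7] Mz0.000 op0.0878
grip D t31.65 p [ 0.6327 -0.0161  0.3045] yaw173.4 F [ 0.6  2.9 -0.1] Mz0.016 op0.0138
t31.90 turned0.060 read+off 0.298 est0.298 n0 F[ 0.7  3.7 -0.2]
t32.15 turned0.120 read+off 0.379 est0.379 n0 F[ 1.4  5.7 -0.6]
t32.40 turned0.180 read+off 0.428 est0.428 n1 F[ 1.6  6.6 -0.7]
t32.72 turned0.240 read+off 0.408 est0.408 n2 F[ 2.   4.5 -0.3]
t33.03 turned0.300 read+off 0.454 est0.448 n3 F[ 2.   6.6 -1. ]
t33.35 turned0.360 read+off 0.412 est0.412 n3 F[ 2.2  6.6 -1.2]
t33.67 turned0.420 read+off 0.449 est0.456 n3 F[ 2.9  6.2 -0.5]
t33.98 turned0.480 read+off 0.446 est0.453 n3 F[ 3.2  6.4 -0.4]
t34.30 turned0.540 read+off 0.483 est0.477 n3 F[ 2.   6.5 -0.5]
t34.62 turned0.600 read+off 0.511 est0.498 n3 F[ 3.3  7.2 -0.1]
t34.93 turned0.660 read+off 0.492 est0.513 n3 F[2.6 6.8 0.9]
up t36.61 p [ 0.6328 -0.0165  0.3531] yaw135.6 F [ 0.6  0.2 -0.9] Mz-0.040 op0.0881
{'off': [0.0018, 0.0002], 'ang': {'A': -35.45953070310722, 'B': -63.39226276278818, 'C': -29.79851737654214, 'D': np.float64(-38.53375002261595)}, 'dz': {'A': -0.003791653577648087, 'B': -0.0046907968360918595, 'C': -0.0048337396883511435, 'D': np.float64(-0.0026752755859366173)}, 'foot': {'A': 0.7899278286766849, 'C': 1.0070291017398216, 'B': 0.9772493408524707, 'D': np.float64(0.557349080403462)}, 'tau': {'B': 0.5137532957376486, 'D': np.float64(0.5132545979826909)}}
```

```bash
python3 - <<'E'
from h import *
approach("A"); tighten("A",.70,0,0,st["foot"]["A"],slope=.4,off=.03)
E
```

```text
down A t37.75 p [0.5159 0.0239 0.3006] yaw144.5 F [ 0.8 -0.7  0.9] Mz0.022 op0.0876
grip A t38.88 p [0.5158 0.0245 0.3007] yaw144.6 F [ 2.9  4.4 -2. ] Mz0.038 op0.0136
t39.12 turned0.060 read+off 0.356 est0.356 n0 F[ 4.   4.2 -1.5]
t39.38 turned0.120 read+off 0.523 est0.523 n0 F[ 4.3  4.1 -1.6]
t39.69 turned0.180 read+off 0.527 est0.527 n1 F[ 4.7  3.2 -1.4]
t40.01 turned0.240 read+off 0.565 est0.558 n2 F[ 4.9  3.9 -2. ]
t40.33 turned0.300 read+off 0.609 est0.591 n3 F[ 4.3  3.7 -0.3]
t40.64 turned0.360 read+off 0.605 est0.617 n3 F[ 5.1  4.6 -1.2]
t40.96 turned0.420 read+off 0.609 est0.632 n3 F[ 5.2  5.6 -0.4]
t41.27 turned0.480 read+off 0.653 est0.646 n3 F[5.  5.1 0.6]
t41.59 turned0.540 read+off 0.648 est0.661 n3 F[5.  4.4 1. ]
t41.91 turned0.600 read+off 0.679 est0.684 n3 F[4.7 5.2 1.1]
t42.23 turned0.660 read+off 0.709 est0.702 n3 F[5.1 6.2 2.4]
up t43.92 p [0.5156 0.0241 0.3528] yaw106.7 F [-0.5  0.8  0.2] Mz-0.050 op0.0878
```

```bash
python3 - <<'E'
from h import *
approach("C"); tighten("C",.70,0,0,st["foot"]["C"],slope=.4,off=.03)
E
```

```text
down C t45.46 p [ 0.5921 -0.1333  0.3   ] yaw150.2 F [0.2 0.5 0.4] Mz0.001 op0.0879
grip C t46.58 p [ 0.5926 -0.1328  0.2996] yaw150.3 F [ 2.9  4.3 -1.1] Mz0.073 op0.0139
t46.83 turned0.060 read+off 0.346 est0.346 n0 F[ 3.7  4.6 -1.7]
t47.08 turned0.120 read+off 0.584 est0.584 n0 F[ 4.   4.  -0.9]
t47.40 turned0.180 read+off 0.588 est0.588 n1 F[ 3.7  4.1 -0.2]
t47.72 turned0.240 read+off 0.621 est0.616 n2 F[ 4.9  4.4 -0.9]
t48.03 turned0.300 read+off 0.649 est0.643 n3 F[ 4.1  3.8 -0.1]
t48.35 turned0.360 read+off 0.663 est0.668 n3 F[ 4.4  4.3 -1. ]
t48.67 turned0.420 read+off 0.679 est0.688 n3 F[ 3.7  3.9 -0.1]
t48.98 turned0.480 read+off 0.702 est0.705 n3 F[4.1 4.8 0. ]
up t50.67 p [ 0.5922 -0.1337  0.3531] yaw122.7 F [-0.5 -0.4 -0.5] Mz-0.026 op0.0878
```

```bash
python3 - <<'E'
from h import *
approach("B"); tighten("B",.655,0,0,st["foot"]["B"],slope=.4,off=.033,step=.065)
E
```

```text
down B t51.83 p [ 0.4753 -0.0933  0.2997] yaw116.6 F [0.2 0.4 0.4] Mz0.027 op0.0878
grip B t52.95 p [ 0.4759 -0.0925  0.2999] yaw116.7 F [ 8.   2.8 -3.6] Mz0.060 op0.0138
t53.20 turned0.065 read+off 0.340 est0.340 n0 F[ 8.6  2.1 -2.7]
t53.45 turned0.130 read+off 0.496 est0.496 n0 F[ 8.4  2.2 -1.6]
t53.77 turned0.195 read+off 0.548 est0.548 n1 F[ 8.1  2.  -2.4]
t54.08 turned0.260 read+off 0.554 est0.564 n2 F[ 8.6  2.4 -2.4]
t54.40 turned0.325 read+off 0.577 est0.586 n3 F[ 7.8  2.4 -2.3]
t54.72 turned0.390 read+off 0.590 est0.600 n3 F[ 8.7  3.  -1.2]
t55.03 turned0.455 read+off 0.610 est0.618 n3 F[ 9.   3.7 -1.5]
t55.35 turned0.520 read+off 0.606 est0.628 n3 F[ 8.1  3.3 -1.2]
t55.67 turned0.585 read+off 0.672 est0.655 n3 F[ 8.7  2.8 -0.9]
up t57.37 p [ 0.475  -0.0931  0.3525] yaw83.1 F [-0.4  0.5 -0.2] Mz-0.009 op0.0878
```

```bash
python3 - <<'E'
from h import *
approach("D"); tighten("D",.655,0,0,st["foot"]["D"],slope=.4,off=.033,step=.065)
for n,B in(("top",(250,180,350,280)),):
    s=r.snapshot(n); cv2.imwrite("pics/end.png",s["frame"][:,:,::-1])
E
```

```text
down D t58.75 p [ 0.6324 -0.0168  0.3024] yaw141.4 F [ 0.4  0.  -0.1] Mz0.015 op0.0877
grip D t59.88 p [ 0.6332 -0.0157  0.3018] yaw141.5 F [ 5.3  3.9 -0.9] Mz0.042 op0.0134
t60.12 turned0.065 read+off 0.327 est0.327 n0 F[ 4.2  3.9 -1.1]
t60.38 turned0.130 read+off 0.502 est0.502 n0 F[ 4.3  3.5 -0.9]
t60.69 turned0.195 read+off 0.523 est0.523 n1 F[ 5.   3.8 -2.3]
t61.01 turned0.260 read+off 0.532 est0.540 n2 F[ 5.   3.4 -0.9]
t61.33 turned0.325 read+off 0.574 est0.569 n3 F[ 5.2  4.3 -0.9]
t61.64 turned0.390 read+off 0.588 est0.591 n3 F[5.2 3.3 0.1]
t61.96 turned0.455 read+off 0.611 est0.617 n3 F[ 5.8  3.9 -1.1]
t62.27 turned0.520 read+off 0.622 est0.633 n3 F[ 5.4  3.8 -0.4]
t62.59 turned0.585 read+off 0.654 est0.655 n3 F[5.9 3.9 0.1]
up t64.28 p [ 0.6328 -0.0165  0.3532] yaw108.0 F [ 0.1  0.4 -0.4] Mz-0.035 op0.0881
```

View pics/end.png

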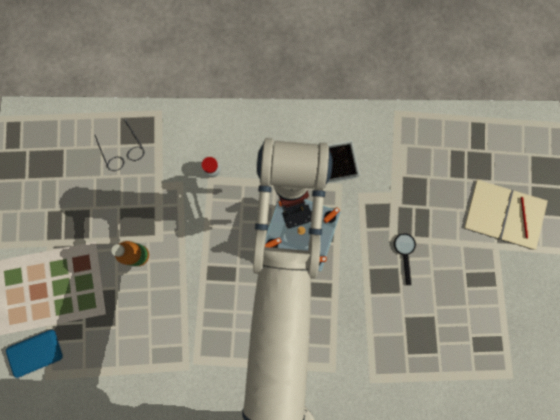

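The final picture shows the bottle, jar, tray and loupe where they were. The gripper is clear above knob D, so I'm handing in.

```bash
python3 -c "
from station import r
print(r.hand_in())"
```

```text
the job is handed in; nothing more can be done
None
```

I tightened the four knobs in the order A-C-B-D twice, first to about 0.51–0.55 N m, then to an estimated 0.65 N m each (A and C taken to 0.70 to allow for easing by B and D, not re-measured after), and handed in at about 64 s with the surrounding items unmoved.

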